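# Tare the kitchen scale for the mug

### The arm

A 6-joint arm with a two-finger parallel gripper is mounted at the origin on a cart in front of the work surface, level with it; the furniture and walls round the work are solid. World frame = base frame: x ahead of the robot, y to its left, z up, the work surface at z = 0. Lengths are in m, angles in degrees, forces in N, time in s.
With the tool pointing down it reaches from about 0.25 to 0.725 m from the base axis. Payload 9.7 kg.
Tool frame: the origin (TCP) lies midway between the tips of the shut fingers; the grasp point (between the pads) lies 19 mm behind it; z points along the fingers, y is the line along which they close (so a half turn about z gives the same grasp; the last joint's range is limited). The gripper opens to 85 mm and grips with 20 to 120 N. Pads are 22 mm wide; open, the fingers measure 114 mm over their backs; the gripper's body (76 mm by 85 mm) begins 54 mm behind the grasp point. The pads swing forward as they close: fully open they stand 13 mm farther back than shut.
Start: joints at [77.349, 4.979, 10.078, 95.1, 0, 90], TCP at [0.12, 0.537, 0.231] pointing down, gripper open.
Joint ranges: [-179.16, 179.16], [-48.56, 103.87], [-65.8, 70.77], [-126.05, 130.52], [-82.76, 87.17], [-180, 180]. Speed limits (degrees/s): [127.2, 127.2, 147.25, 180, 180, 180].

### API

Orientations are given as [roll, pitch, yaw] about the fixed x, y, z axes, in that order (R = Rz(yaw) Ry(pitch) Rx(roll)).
In Python, from workcell import readout, imaging, bot, spotter gives the robot as it stands.
- The arm moves only by the shell command python3 -m jog 'ROWS' [FORCE]. ROWS is JSON, a list of rows, each an object with "rotation": the turn, a rotation vector about the world's x, y, z in degrees, a list of three; "translation": the shift along the world's x, y, z in mm, a list of three; "grip": the finger opening in mm, from 0 to 85.4. In form: [{"rotation": [wx, wy, wz], "translation": [dx, dy, dz], "grip": grip}, ...]. A call has 1 to 20 rows; each row is the pose to reach, as a shift and turn from the pose commanded when the call began; what a row does not reach only later rows make up. A row lasts 1/10 s, in which the tool goes at most 50 mm and 8.59 degrees, less where a joint would pass 70% of its speed; a pose out of reach is approached as far as the arm can. A call with a gripper value outside its range is refused whole. The fingers move at their own pace and stop on an object; FORCE is the grip in N (left out, the last holds). Time passes only in rows, so rows that repeat a pose let the fingers close. It gives the time, the measured TCP pose, the force, the opening and the grip force at its end, in the units of the state.
- readout.get_obs(): the state, without advancing time (a new reading comes with each control period).
- imaging.camera(name): name is "scene" or "top"; returns (picture, depth): 400x640x3 uint8, red, green, blue; 400x640 float32, m along the optical axis (not along the pixel's ray), 0 where there is no reading.
- imaging.camera_info(name): a dict with "vertical_fov" (degrees; the focal length in pixels is half the picture's height over the tangent of half this angle, whatever the lens; pixels are square), "cx", "cy" (the principal point, pixels), "extrinsics" (4x4, takes a point from camera to world coordinates). Camera axes: x right, y down, z forward; pixel columns grow to the right and rows downward; lengths in m; the calibration is good to about 2 mm. A picture is of the moment at which its call begins. camera_info takes no time and is no camera call.
- bot.job_done(): hands the job in; it is judged then, once.
Trained networks look in the newest picture that a camera, given by its name, has taken for a name from the list of things; names that differ only in an ending like _2 or _b are one class to them, and where a whole thing is asked for, a point or a joint stands for the part that bears it (a point fixed in the world has none). Each returns a list of dicts, best first, with "confidence" (0 to 1); they miss things now and then, are a little off and sometimes report something else, mostly with a low value. They report only what shows in the picture. A call takes as long as a camera call.
- spotter.spot_in(camera, target): "box" ([centre column, centre row, width, height] in pixels, round what is visible of it).
- spotter.mark_of(camera, target): "uv" ([column, row] in pixels: a listed point, or the origin of a listed thing).
The state is a dict: "time": time; "q": joint angles; "qd": joint speeds; "joint_efforts": joint torques, N m; "ee_pos": TCP position; "tcp_rot": TCP orientation; "wrist_force": force on the tool from outside, world axes, zero at the start; "torque": the same for the moment, N m; "opening": finger opening in m; "grasp_force": force on a finger pad.
Only numpy, scipy, OpenCV 4.12 (cv2) and the standard library are available. Lean on these libraries where they do the work, as an engineer would, in place of code of your own. Each camera call takes 0.05 s, during which the arm holds its last target. There are 200 camera calls.

### The job

Get the kitchen scale ready for weighing into the mug: set the empty white mug gently upright in the middle of the scale's steel pan and let go, so that the needle swings round under its weight. Then turn the dial by its bar knob until the long zero mark stands exactly opposite the needle, and leave the mug on the pan. Leave the jars and the salt mill where they are, and do not tip the mug over.

Things in the scene. Friction and masses are not known exactly. Their poses are not given: they have to be found in the camera images.
- scale: kitchen scale, a white low housing 365 x 176 mm that does not move on the worktop; origin: centre of its underside; its x axis runs from the dial end (-x, near the robot) to the pan end (+x). The slab's top is at z 36 mm; a round drum of radius 87 mm, top at z 80 mm, stands round the dial axis at (-95, 0) mm and carries needle and dial; the pan axis is at (100, 0) mm
- pan: round steel weighing pan, 140 mm across its rim, flat inside to a radius of 58 mm, rim 6 mm above the flat; origin: centre of the flat upper face, 60 mm above the worktop when empty. It sinks straight down on a spring, 1 mm for each 0.6 N, stop at 15 mm
- pan_centre (a point): centre of the pan's flat upper face, moves with the pan
- needle (a joint): angle of the black needle about the upright dial axis (rad), 0 with nothing on the pan (it then points to the scale's -x), growing clockwise seen from above with the load, 0.33 rad per N on the pan. It is driven by the pan alone
- needle_tip (a point): inner tip of the short black needle, which lies on the drum just outside the edge of the dial plate: 62.5 mm from the dial axis, 83 mm above the worktop. The diamond-shaped needle shows from there out to 80 mm
- dial (a joint): angle of the turning dial about its upright axis (rad), growing clockwise seen from above; the zero mark points to the scale's -x at 0. The zero mark is in line with the needle when joint dial equals joint needle. Range -1.0 to 3.0; it stays where it is left
- zero_mark (a point): outer end of the long thick black zero mark on the dial plate (22 x 6 mm; all the other division marks are at most 12 mm long), 58.5 mm from the dial axis, at the plate's top face, 93 mm above the worktop. The point turns with the dial; its -x axis points outward along the mark
- knob_grip (a point): point on the dial axis in the grey bar knob, 113 mm above the worktop. The bar is 64 mm long (along the point's x axis, in line with the zero mark), 16 mm thick (point's y) and rises from the dial plate (z 93 mm, radius 61 mm; a 4 mm collar of radius 22 mm lies on it under the bar) to z 125 mm
- mug: white mug with small leaves, 95 mm high, empty, about 0.3 kg; origin in its underside, z up; the bowl's axis is at (0, 17) mm; outer radius 46 mm at the rim, 35 mm at the foot; wall 5 mm (up to 15 mm as the fingers feel it, thinnest at the bowl's -x side); open inside down to z 8 mm; handle out to y = -63 mm, 30 mm wide, z 10 to 86 mm, its loop closed to the fingers
- mug_foot (a point): centre of the mug bowl's underside
- mug_rim (a point): centre of the mug's mouth, 95 mm above the foot
- jar: bystander: jar with a screw lid, 58 x 62 x 86 mm; origin: centre of its underside
- spice_jar: bystander: spice jar with a dark cap, 41 mm across, 105 mm high; origin: centre of its underside
- salt_mill: bystander: small clear salt mill, 44 mm across, 90 mm high; origin: centre of its underside

How it is judged:
By the outcome, as a careful person would: the job done as asked, in the order asked, and still so for the second after the job is handed in, with the robot touching nothing.
It also fails if it takes over 56 s, if anything falls off the work surface, if the arm or the gripper's body presses on something with over 40 N, if the wrist force passes 120 N, or if a joint passes its speed limit or range.

## Working session

There is one attempt and no reset: what is moved stays moved. The work goes in short steps, Python scripts to look and compute and a shell command to move; the robot and the scene stay as the last step left them, time stands still between calls to the robot, and variables do not carry over. Pictures are saved under pics/ and viewed, at most 10 in all, crops included, and the job is handed in when it is done.

```bash
mkdir -p pics
cat > h.py <<'E'
import numpy as np, cv2
from workcell import readout, imaging, bot, spotter
def K(n):
    i=imaging.camera_info(n); f=200/np.tan(np.radians(i["vertical_fov"]/2)); return f,i["cx"],i["cy"],np.array(i["extrinsics"])
def ray(n,uv):
    f,cx,cy,T=K(n); return T[:3,3],T[:3,:3]@np.array([(uv[0]-cx)/f,(uv[1]-cy)/f,1])
def at_z(n,uv,z):
    o,d=ray(n,uv); return o+d*(z-o[2])/d[2]
def cloud(n,dep):
    f,cx,cy,T=K(n); v,u=np.indices(dep.shape); P=np.stack([(u-cx)/f*dep,(v-cy)/f*dep,dep],-1)
    return P@T[:3,:3].T+T[:3,3]
def proj(n,p):
    f,cx,cy,T=K(n); c=T[:3,:3].T@(np.array(p)-T[:3,3]); return [round(float(x),1) for x in (cx+f*c[0]/c[2],cy+f*c[1]/c[2])]
def save(n,img): cv2.imwrite(f"pics/{n}.png",img[:,:,::-1])
E
python3 - <<'E'
from h import *
for n in("scene","top"):
    p,d=imaging.camera(n); save(n+"0",p); np.save(n+"0",d); print(n,np.round(K(n)[3],3).tolist(),K(n)[:3])
    for t,z in [("mug_foot",0),("mug_rim",.095),("mug",0),("pan_centre",.06),("knob_grip",.113),("zero_mark",.093),("needle_tip",.083),("scale",0),("jar",0),("spice_jar",0),("salt_mill",0)]:
        for r in spotter.mark_of(n,t)[:2]: print(t,np.round(r["uv"],1),round(r["confidence"],2),np.round(at_z(n,r["uv"],z),4))
o=readout.get_obs(); print(o)
E
```

```text
scene [[0.661, -0.482, 0.575, 0.111], [-0.75, -0.44, 0.493, -0.367], [0.016, -0.758, -0.652, 0.655], [0.0, 0.0, 0.0, 1.0]] (np.float64(410.99211889171835), 315.87380204044473, 199.99935475733963)
mug_foot [218.6 239.2] 0.76 [0.4462 0.1981 0.    ]
mug_rim [210.7 207.2] 0.88 [0.4433 0.1991 0.095 ]
mug [393.5 233.1] 0.68 [ 0.7204 -0.0757  0.    ]
mug [222.8 236.2] 0.67 [0.4581 0.1985 0.    ]
pan_centre [394.6 236.3] 0.75 [ 0.6583 -0.109   0.06  ]
pan_centre [368.8 285.6] 0.16 [ 0.5231 -0.1426  0.06  ]
knob_grip [346.5 282.6] 0.66 [ 0.4667 -0.1317  0.113 ]
zero_mark [321.7 307.4] 0.92 [ 0.4141 -0.1241  0.093 ]
needle_tip [329.1 322. ] 0.52 [ 0.4067 -0.1463  0.083 ]
needle_tip [391.8 233.3] 0.18 [ 0.6404 -0.1104  0.083 ]
scale [370.5 286.3] 0.7 [ 0.5655 -0.1234  0.    ]
scale [219.9 238.8] 0.41 [0.4488 0.197  0.    ]
jar [394.5 231.8] 0.71 [ 0.7253 -0.0751  0.    ]
jar [297.8 174.2] 0.56 [0.7342 0.2317 0.    ]
spice_jar [332.7 202.8] 0.81 [0.708  0.0909 0.    ]
spice_jar [370.3 285.3] 0.57 [ 0.5672 -0.1217 -0.    ]
salt_mill [323.7 180.5] 0.51 [0.7598 0.164  0.    ]
top [[0.022, -0.993, 0
[... 919 characters left out ...]
.28 [ 0.3966 -0.1585  0.    ]
{'time': 1.2, 'q': array([ 7.73474647e+01,  4.97848533e+00,  1.00791446e+01,  9.51014307e+01,
       -6.05179618e-05,  9.00019941e+01]), 'qd': array([ 0.02899862,  0.09466166, -0.08569193,  0.11149792,  0.00140039,
        0.01102954]), 'joint_efforts': array([ 7.27598253e-04, -5.20097172e+01,  4.64856040e+01,  1.86664241e-03,
        6.36195796e-05,  9.57851313e-06]), 'ee_pos': array([0.1204684 , 0.5366315 , 0.23129646]), 'tcp_rot': array([-1.79999229e+02,  6.05448108e-05,  1.67345471e+02]), 'wrist_force': array([ 0.73514299, -0.77631739,  0.3173583 ]), 'torque': array([-0.01886232, -0.01416514,  0.04890608]), 'grasp_force': 0.0, 'opening': 0.08576557739604203}
```

Run:
```python
from h import *
a=cv2.imread("pics/top0.png"); cv2.imwrite("pics/top0c.png",cv2.resize(a[90:330,180:480],None,fx=2.5,fy=2.5,interpolation=cv2.INTER_CUBIC))
# rim circle of mug from clouds, pan rim, drum
P=[cloud(n,np.load(n+"0.npy")).reshape(-1,3) for n in("top","scene")]
for n,p in zip(("top","scene"),P):
    m=p[(np.abs(p[:,0]-.44)<.08)&(np.abs(p[:,1]-.2)<.08)&(p[:,2]>.088)&(p[:,2]<.1)]
    m=m[:,:2]
    print(n,len(m), m.min(0),m.max(0))
    if len(m)>10: print(cv2.minEnclosingCircle(m.astype(np.float32)))
    h=p[(np.abs(p[:,0]-.44)<.1)&(np.abs(p[:,1]-.2)<.1)&(p[:,2]>.03)&(p[:,2]<.08)]
    r=np.hypot(h[:,0]-.44,h[:,1]-.203); h=h[r>.052]; print("handle",len(h),h.mean(0) if len(h) else 0)
    k=p[(np.hypot(p[:,0]-.466,p[:,1]+.132)<.05)&(p[:,2]>.119)&(p[:,2]<.13)][:,:2].astype(np.float32)
    print("knob",len(k),cv2.minAreaRect(k))
    dr=p[(np.hypot(p[:,0]-.466,p[:,1]+.132)<.08)&(p[:,2]>.09)&(p[:,2]<.098)][:,:2].astype(np.float32)
    print("plate",cv2.minEnclosingCircle(dr))
    pn=p[(np.hypot(p[:,0]-.66,p[:,1]+.108)<.085)&(p[:,2]>.062)&(p[:,2]<.07)][:,:2].astype(np.float32)
    print("panrim",cv2.minEnclosingCircle(pn))
    sl=p[(np.hypot(p[:,0]-.56,p[:,1]+.12)<.22)&(p[:,2]>.031)&(p[:,2]<.041)&(p[:,1]<-.0)][:,:2].astype(np.float32)
    print("slab",cv2.minAreaRect(sl))
```

```text
top 236 [0.39605561 0.15720256] [0.49354625 0.24759421]
((0.4448009133338928, 0.20067483186721802), 0.049900125712156296)
handle 44 [0.51119761 0.18783123 0.06058564]
knob 236 ((0.4709855914115906, -0.13165591657161713), (0.0162617489695549, 0.06350968033075333), 82.35262298583984)
plate ((0.4709511697292328, -0.13173997402191162), 0.060478486120700836)
panrim ((0.6643546223640442, -0.10419607162475586), 0.06997117400169373)
slab ((0.5641989707946777, -0.11784997582435608), (0.3624981939792633, 0.17409645020961761), 8.048528671264648)
scene 366 [0.39316671 0.15386871] [0.4856663  0.24718621]
((0.439680814743042, 0.20188254117965698), 0.04812421649694443)
handle 87 [0.50858102 0.18559412 0.05167318]
knob 348 ((0.4688566029071808, -0.13335521519184113), (0.016049044206738472, 0.06334591656923294), 82.34283447265625)
plate ((0.46906548738479614, -0.13264200091362), 0.06137145683169365)
panrim ((0.6632707715034485, -0.10515430569648743), 0.0706377848982811)
slab ((0.5627865791320801, -0.12052347511053085), (0.3642325699329376, 0.1739516705274582), 8.179165840148926)
```

View pics/top0c.png

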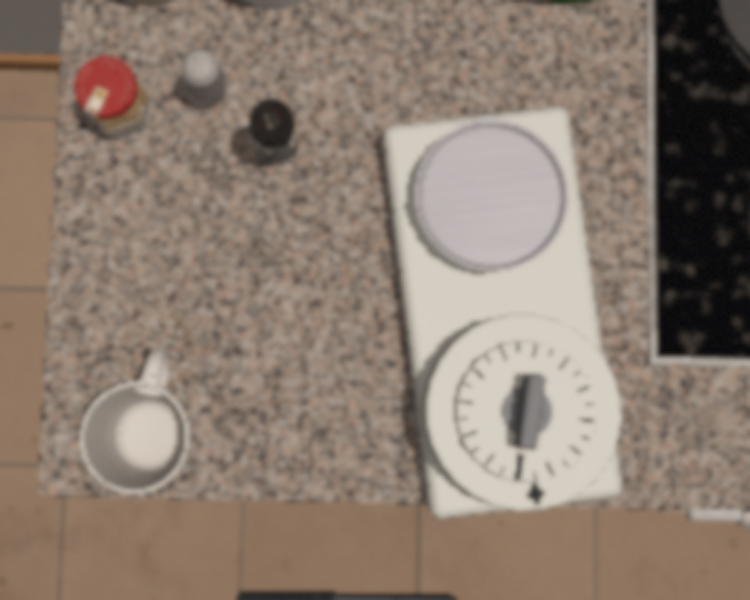

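View pics/scene0.png

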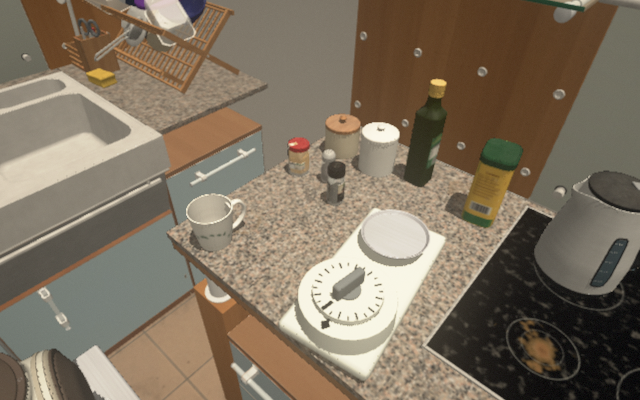

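The top crop shows the mug at lower left (crop 137,437) with its handle towards +x. The zero mark is at (519,467), the needle at (536,493) and the pan at (488,196). Next I'll move above the mug's -y wall.

```bash
python3 -m jog '[{"rotation":[0,0,0],"translation":[156,-188,-30],"grip":60},{"rotation":[0,0,0],"translation":[156,-188,-30],"grip":60},{"rotation":[0,0,0],"translation":[156,-188,-30],"grip":60},{"rotation":[0,0,0],"translation":[156,-188,-30],"grip":60},{"rotation":[0,0,0],"translation":[312,-376,-71],"grip":60},{"rotation":[0,0,0],"translation":[312,-376,-71],"grip":60},{"rotation":[0,0,0],"translation":[312,-376,-71],"grip":60},{"rotation":[0,0,0],"translation":[312,-376,-71],"grip":60},{"rotation":[0,0,0],"translation":[312,-376,-71],"grip":60},{"rotation":[0,0,0],"translation":[312,-376,-71],"grip":60},{"rotation":[0,0,0],"translation":[312,-376,-71],"grip":60},{"rotation":[0,0,0],"translation":[312,-376,-71],"grip":60},{"rotation":[0,0,0],"translation":[312,-376,-71],"grip":60},{"rotation":[0,0,0],"translation":[312,-376,-71],"grip":60}]' 30
python3 - <<'E'
from h import *
o=readout.get_obs(); print(o["time"],o["ee_pos"],o["tcp_rot"],o["opening"])
for n in("scene","top"):
    p,d=imaging.camera(n); save(n+"1",p)
    if n=="scene": cv2.imwrite("pics/scene1c.png",cv2.resize(p[80:300,120:360,::-1],None,fx=2.5,fy=2.5))
E
```

```text
time: 2.6
ee_pos: [0.432, 0.1616, 0.1607]
tcp_rot: [180.0, 0.0, 167.5]
wrist_force: [0.5, 0.0, 0.3]
opening: 0.0597
grasp_force: 0.0
2.6 [0.43198883 0.16164471 0.16065216] [1.79976084e+02 2.05861713e-02 1.67453132e+02] 0.059740435085699005
```

View pics/scene1c.png

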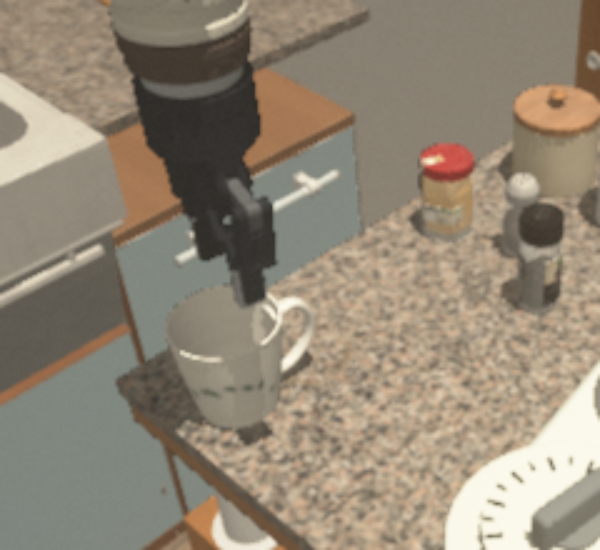

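The scene crop shows the outer finger at (250,265) outside the near wall and the gripper straddling the rim. The wall tapers by about 6.6°, so I tilt the tool to match it while descending.

```bash
python3 -m jog '[{"rotation":[6.4,-1.4,0],"translation":[1,2,-25],"grip":60},{"rotation":[6.4,-1.4,0],"translation":[1,2,-50],"grip":60},{"rotation":[6.4,-1.4,0],"translation":[1,2,-75],"grip":60},{"rotation":[6.4,-1.4,0],"translation":[1,2,-95],"grip":60},{"rotation":[6.4,-1.4,0],"translation":[1,2,-102],"grip":60},{"rotation":[6.4,-1.4,0],"translation":[1,2,-102],"grip":40},{"rotation":[6.4,-1.4,0],"translation":[1,2,-102],"grip":30},{"rotation":[6.4,-1.4,0],"translation":[1,2,-102],"grip":22},{"rotation":[6.4,-1.4,0],"translation":[1,2,-102],"grip":18},{"rotation":[6.4,-1.4,0],"translation":[1,2,-102],"grip":14},{"rotation":[6.4,-1.4,0],"translation":[1,2,-102],"grip":10},{"rotation":[6.4,-1.4,0],"translation":[1,2,-102],"grip":6},{"rotation":[6.4,-1.4,0],"translation":[1,2,-102],"grip":0},{"rotation":[6.4,-1.4,0],"translation":[1,2,-102],"grip":0},{"rotation":[6.4,-1.4,0],"translation":[1,2,-102],"grip":0},{"rotation":[6.4,-1.4,0],"translation":[1,2,-102],"grip":0}]' 40
python3 -m jog '[{"rotation":[0,0,0],"translation":[0,0,5],"grip":0},{"rotation":[0,0,0],"translation":[0,0,15],"grip":0},{"rotation":[0,0,0],"translation":[0,0,30],"grip":0},{"rotation":[0,0,0],"translation":[0,0,50],"grip":0},{"rotation":[0,0,0],"translation":[0,0,75],"grip":0},{"rotation":[0,0,0],"translation":[0,0,95],"grip":0},{"rotation":[0,0,0],"translation":[0,0,100],"grip":0},{"rotation":[0,0,0],"translation":[0,0,100],"grip":0}]' 60
python3 - <<'E'
from h import *
o=readout.get_obs(); print(o["time"],o["ee_pos"],o["tcp_rot"],o["opening"],o["grasp_force"])
p,d=imaging.camera("scene"); cv2.imwrite("pics/scene2c.png",cv2.resize(p[60:300,100:340,::-1],None,fx=2.5,fy=2.5)); np.save("scene2",d)
p,d=imaging.camera("top"); save("top2",p); np.save("top2",d)
for n in("scene","top"):
  for t in("mug_foot","mug_rim"): print(n,t,[(np.round(r["uv"],1).tolist(),round(r["confidence"],2)) for r in spotter.mark_of(n,t)[:2]])
E
```

```text
time: 4.3
ee_pos: [0.4339, 0.1633, 0.0591]
tcp_rot: [173.3, 0.0, 167.4]
wrist_force: [-1.2, 2.6, 4.8]
opening: 0.0063
grasp_force: 36.4
time: 5.1
ee_pos: [0.4339, 0.1627, 0.1592]
tcp_rot: [173.4, 0.0, 167.3]
wrist_force: [0.2, -0.1, -2.7]
opening: 0.0051
grasp_force: 60.3
5.1 [0.43386403 0.16265692 0.15919325] [1.73419132e+02 3.97967196e-02 1.67343805e+02] 0.00510580917640474 60.30609289649874
scene mug_foot [([211.7, 203.9], 0.97)]
scene mug_rim [([203.7, 167.8], 0.74)]
top mug_foot []
top mug_rim []
```

View pics/scene2c.png

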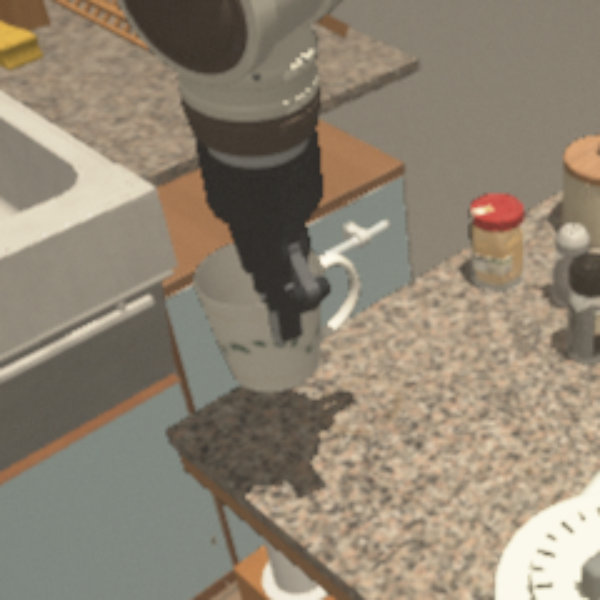

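Run:
```python
from h import *
for n in("scene","top"):
    p=cloud(n,np.load(n+"2.npy")).reshape(-1,3)
    # mug points: left part, away from gripper
    m=p[(np.hypot(p[:,0]-.4415,p[:,1]-.2015)<.056)&(p[:,1]>.185)&(p[:,2]>.09)&(p[:,2]<.21)]
    r=np.hypot(m[:,0]-.4415,m[:,1]-.2015); q=m[(r>.038)]
    # per azimuth top z
    az=np.degrees(np.arctan2(q[:,1]-.2015,q[:,0]-.4415))
    for a in range(-30,210,20):
        s=q[(az>=a)&(az<a+20)]
        if len(s): 
            t=s[s[:,2].argsort()[-3:]]; print(n,a,t.mean(0).round(4),len(s))
f=at_z("scene",[211.7,203.9],.1); print(f, proj("scene",f+[0,0,.095]), proj("scene",[.4415,.2015,.1]),proj("scene",[.4415,.2015,.195]))
```

```text
scene -30 [0.4866 0.1882 0.1938] 32
scene -10 [0.4875 0.1941 0.1898] 4
scene 50 [0.4572 0.2378 0.1636] 13
scene 70 [0.4472 0.2454 0.194 ] 111
scene 90 [0.4341 0.2441 0.1943] 106
scene 110 [0.4208 0.2388 0.1946] 68
scene 130 [0.4122 0.2315 0.1951] 27
scene 150 [0.4011 0.2174 0.1951] 21
scene 170 [0.398  0.2036 0.1949] 34
top -30 [0.487  0.1884 0.1921] 32
top -10 [0.4886 0.2031 0.193 ] 39
top 10 [0.4844 0.219  0.1926] 47
top 30 [0.4785 0.2278 0.1917] 47
top 50 [0.4655 0.2397 0.1929] 35
top 70 [0.4571 0.2448 0.1882] 1
[0.44796895 0.20066287 0.1       ] [204.2, 166.0] [208.9, 205.3] [201.1, 167.3]
```

```bash
python3 -m jog '[{"rotation":[0,0,0],"translation":[6,-8,0],"grip":0},{"rotation":[0,0,0],"translation":[18,-25,0],"grip":0},{"rotation":[0,0,0],"translation":[36,-50,0],"grip":0},{"rotation":[0,0,0],"translation":[54,-75,0],"grip":0},{"rotation":[0,0,0],"translation":[72,-100,0],"grip":0},{"rotation":[0,0,0],"translation":[90,-125,0],"grip":0},{"rotation":[0,0,0],"translation":[108,-150,0],"grip":0},{"rotation":[0,0,0],"translation":[126,-175,0],"grip":0},{"rotation":[0,0,0],"translation":[144,-200,0],"grip":0},{"rotation":[0,0,0],"translation":[162,-225,0],"grip":0},{"rotation":[0,0,0],"translation":[180,-250,0],"grip":0},{"rotation":[0,0,0],"translation":[198,-275,0],"grip":0},{"rotation":[0,0,0],"translation":[212,-293,0],"grip":0},{"rotation":[0,0,0],"translation":[219,-303,0],"grip":0},{"rotation":[0,0,0],"translation":[221,-305,0],"grip":0},{"rotation":[0,0,0],"translation":[221,-305,0],"grip":0},{"rotation":[0,0,0],"translation":[221,-305,0],"grip":0}]'
python3 - <<'E'
from h import *
o=readout.get_obs(); print(o["time"],o["ee_pos"],o["tcp_rot"],o["opening"],o["grasp_force"])
C=np.array([.6637,-.1048])
for n in("scene","top"):
    p,d=imaging.camera(n); save(n+"3",p); p=cloud(n,d).reshape(-1,3)
    q=p[(np.hypot(*(p[:,:2]-C).T)<.056)&(np.hypot(*(p[:,:2]-C).T)>.036)&(p[:,2]>.185)&(p[:,2]<.2)&(p[:,1]>-.12)]
    az=np.degrees(np.arctan2(*(q[:,:2]-C).T[::-1]))
    for a in range(-40,220,20):
        s=q[(az%360>=a%360)&(az%360<(a%360+20))]
        if len(s): t=s[s[:,2].argsort()[-6:]]; print(n,a,t.mean(0).round(4),len(s), np.hypot(*(t.mean(0)[:2]-C)).round(4))
  
for t in("mug_foot","mug_rim"): print(t,[(at_z("scene",r["uv"],.1 if "foot" in t else .195).round(4).tolist(),round(r["confidence"],2)) for r in spotter.mark_of("scene",t)[:2]])
E
```

```text
time: 7.1
ee_pos: [0.6542, -0.1421, 0.1582]
tcp_rot: [173.4, -0.1, 167.4]
wrist_force: [-0.1, 0.8, -3.2]
opening: 0.0053
grasp_force: 60.3
7.1 [ 0.65416014 -0.14206485  0.15820395] [ 1.73442965e+02 -5.33187079e-02  1.67368865e+02] 0.005276721240513369 60.286957835778594
scene 0 [ 0.7057 -0.0925  0.1885] 8 0.0438
scene 20 [ 0.6978 -0.078   0.1879] 6 0.0434
scene 40 [ 0.6906 -0.0704  0.1932] 33 0.0437
scene 60 [ 0.6791 -0.0623  0.1927] 29 0.0452
scene 80 [ 0.6642 -0.0599  0.193 ] 25 0.0449
scene 100 [ 0.6466 -0.0625  0.1936] 15 0.0456
scene 120 [ 0.633  -0.0708  0.1938] 11 0.0459
scene 140 [ 0.6222 -0.0839  0.1942] 23 0.0465
scene 160 [ 0.6176 -0.0998  0.1943] 35 0.0464
scene 180 [ 0.6192 -0.1145  0.1952] 44 0.0455
top -20 [ 0.7086 -0.111   0.1925] 19 0.0453
top 0 [ 0.7085 -0.0967  0.1926] 20 0.0456
top 20 [ 0.704  -0.0829  0.1918] 19 0.0458
top 40 [ 0.6936 -0.0697  0.1928] 16 0.0461
top 60 [ 0.6794 -0.0613  0.192 ] 15 0.0463
top 80 [ 0.6636 -0.0585  0.1917] 13 0.0463
top 100 [ 0.6482 -0.0616  0.1922] 13 0.0459
top 120 [ 0.6332 -0.0712  0.1931] 14 0.0454
top 140 [ 0.6255 -0.0804  0.1931] 14 0.0453
top 160 [ 0.6194 -0.0983  0.1943] 13 0.0447
top 180 [ 0.62   -0.113   0.1949] 11 0.0444
mug_foot [([0.6609, -0.1111, 0.1], 0.7)]
mug_rim [([0.6569, -0.1077, 0.195], 0.61), ([0.4143, -0.1692, 0.195], 0.23)]
```

View pics/scene3.png

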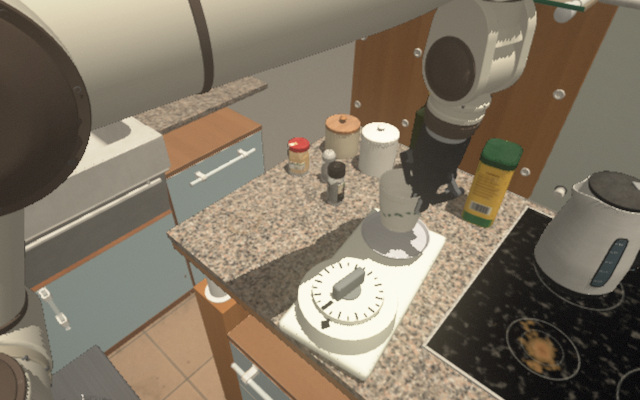

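The scene shows the mug held over the pan (around 398,215). The rim fit puts the mug axis within 1 mm of the pan axis, with a tilt of about 1.5° that I'll correct. Now lowering.

```bash
python3 -m jog '[{"rotation":[0,-1.5,0],"translation":[-0.5,0,-8],"grip":0},{"rotation":[0,-1.5,0],"translation":[-0.5,0,-18],"grip":0},{"rotation":[0,-1.5,0],"translation":[-0.5,0,-27],"grip":0},{"rotation":[0,-1.5,0],"translation":[-0.5,0,-32],"grip":0},{"rotation":[0,-1.5,0],"translation":[-0.5,0,-35],"grip":0},{"rotation":[0,-1.5,0],"translation":[-0.5,0,-36.5],"grip":0},{"rotation":[0,-1.5,0],"translation":[-0.5,0,-38],"grip":0},{"rotation":[0,-1.5,0],"translation":[-0.5,0,-39],"grip":0},{"rotation":[0,-1.5,0],"translation":[-0.5,0,-40],"grip":0},{"rotation":[0,-1.5,0],"translation":[-0.5,0,-41],"grip":0},{"rotation":[0,-1.5,0],"translation":[-0.5,0,-41],"grip":0},{"rotation":[0,-1.5,0],"translation":[-0.5,0,-41],"grip":0}]'
python3 - <<'E'
from h import *
p,d=imaging.camera("top"); cv2.imwrite("pics/top4c.png",cv2.resize(p[100:320,320:480,::-1],None,fx=2.5,fy=2.5)); 
for n in ("scene","top"):
  if n=="scene": imaging.camera(n)
  print(n,[(at_z(n,r["uv"],.083).round(4).tolist(),round(r["confidence"],2)) for r in spotter.mark_of(n,"needle_tip")[:2]])
E
```

```text
time: 8.5
ee_pos: [0.6541, -0.1424, 0.1175]
tcp_rot: [173.1, 1.5, 167.3]
wrist_force: [-0.4, -0.4, -1.2]
opening: 0.0055
grasp_force: 61.0
scene [([0.4149, -0.1096, 0.083], 0.58), ([0.6574, 0.1596, 0.083], 0.27)]
top [([0.4136, -0.0966, 0.083], 0.47)]
```

```bash
python3 -m jog '[{"rotation":[0,0,0],"translation":[0,0,-0.5],"grip":0},{"rotation":[0,0,0],"translation":[0,0,-1],"grip":0},{"rotation":[0,0,0],"translation":[0,0,-1.5],"grip":0},{"rotation":[0,0,0],"translation":[0,0,-2],"grip":0},{"rotation":[0,0,0],"translation":[0,0,-2],"grip":0},{"rotation":[0,0,0],"translation":[0,0,-2],"grip":0}]' 25
python3 -m jog '[{"rotation":[0,0,0],"translation":[0,0,0],"grip":8},{"rotation":[0,0,0],"translation":[0,0,0],"grip":9},{"rotation":[0,0,0],"translation":[0,0,0],"grip":10},{"rotation":[0,0,0],"translation":[0,0,0],"grip":12},{"rotation":[0,0,0],"translation":[0,0,0],"grip":15},{"rotation":[0,0,0],"translation":[0,0,0],"grip":20},{"rotation":[0,0,0],"translation":[0,0,0],"grip":28},{"rotation":[0,0,0],"translation":[0,0,0],"grip":36},{"rotation":[0,0,0],"translation":[0,0,0],"grip":36},{"rotation":[0,0,0],"translation":[0,0,0],"grip":36}]'
python3 - <<'E'
from h import *
for n in ("scene","top"):
  p,d=imaging.camera(n); save(n+"5",p); np.save(n+"5",d)
  print(n,[(at_z(n,r["uv"],.083).round(4).tolist(),round(r["confidence"],2)) for r in spotter.mark_of(n,"needle_tip")[:2]])
E
```

```text
time: 9.3
ee_pos: [0.654, -0.1424, 0.1153]
tcp_rot: [173.1, 1.4, 167.3]
wrist_force: [0.8, -0.5, 0.6]
opening: 0.0056
grasp_force: 61.4
time: 10.3
ee_pos: [0.654, -0.1423, 0.1153]
tcp_rot: [173.1, 1.4, 167.3]
wrist_force: [-0.0, 0.3, -0.4]
opening: 0.036
grasp_force: 0.0
scene [([0.4307, -0.0887, 0.083], 0.36)]
top [([0.4265, -0.0838, 0.083], 0.4)]
```

```bash
python3 -m jog '[{"rotation":[0,0,0],"translation":[0,-1,8],"grip":36},{"rotation":[0,0,0],"translation":[0,-2,20],"grip":36},{"rotation":[0,0,0],"translation":[0,-4,35],"grip":36},{"rotation":[0,0,0],"translation":[0,-6,55],"grip":36},{"rotation":[0,0,0],"translation":[0,-8,75],"grip":36},{"rotation":[0,0,0],"translation":[0,-10,95],"grip":36},{"rotation":[-6.6,0,0],"translation":[-30,-10,115],"grip":36},{"rotation":[-6.6,1.5,0],"translation":[-70,-10,120],"grip":36},{"rotation":[-6.6,1.5,0],"translation":[-110,-10,120],"grip":36},{"rotation":[-6.6,1.5,0],"translation":[-130,-10,120],"grip":36},{"rotation":[-6.6,1.5,0],"translation":[-130,-10,120],"grip":36}]'
python3 - <<'E'
from h import *
C=np.array([.6637,-.1048]); D=np.array([.4698,-.1322])
for n in ("scene","top"):
  p,d=imaging.camera(n); save(n+"6",p); np.save(n+"6",d)
  for t,z in(("needle_tip",.083),("mug_foot",.055),("mug_rim",.15)): print(n,t,[(at_z(n,r["uv"],z).round(4).tolist(),round(r["confidence"],2)) for r in spotter.mark_of(n,t)[:2]])
  q=cloud(n,d).reshape(-1,3); q=q[(np.hypot(*(q[:,:2]-C).T)<.058)&(q[:,2]>.143)&(q[:,2]<.155)][:,:2].astype(np.float32)
  if len(q)>5: print("rim",cv2.minEnclosingCircle(q),cv2.fitEllipse(q))
  cv2.imwrite(f"pics/{n}6c.png",cv2.resize(p[100:320,320:480,::-1] if n=="top" else p[170:370,280:460,::-1],None,fx=2.7,fy=2.7,interpolation=cv2.INTER_CUBIC))
a,b=[cv2.imread(f"pics/{n}6c.png") for n in("top","scene")]
h=540; cv2.imwrite("pics/both6.png",np.hstack([cv2.resize(x,(int(x.shape[1]*h/x.shape[0])*4//5,h*4//5)) for x in(a,b)]))
E
```

```text
time: 11.6
ee_pos: [0.5223, -0.1525, 0.2379]
tcp_rot: [179.9, 1.6, 167.5]
wrist_force: [0.5, -0.5, -0.0]
opening: 0.0359
grasp_force: 0.0
scene needle_tip [([0.4249, -0.0828, 0.083], 0.43), ([0.6361, -0.1174, 0.083], 0.33)]
scene mug_foot [([0.6684, -0.1057, 0.055], 0.91)]
scene mug_rim [([0.6587, -0.1102, 0.15], 0.95), ([0.5737, -0.013, 0.15], 0.7)]
rim ((0.6618267297744751, -0.10661952197551727), 0.04661734402179718) ((0.6617434620857239, -0.10665073990821838), (0.08855389803647995, 0.09022597968578339), 83.45536804199219)
top needle_tip [([0.4251, -0.089, 0.083], 0.46)]
top mug_foot [([0.6671, -0.1034, 0.055], 0.74), ([0.6641, -0.1105, 0.055], 0.55)]
top mug_rim [([0.6643, -0.1066, 0.15], 0.62)]
rim ((0.6641004681587219, -0.10546726733446121), 0.046888988465070724) ((0.6634613275527954, -0.10510335117578506), (0.08883482217788696, 0.09031651169061661), 65.7405014038086)
```

View pics/both6.png

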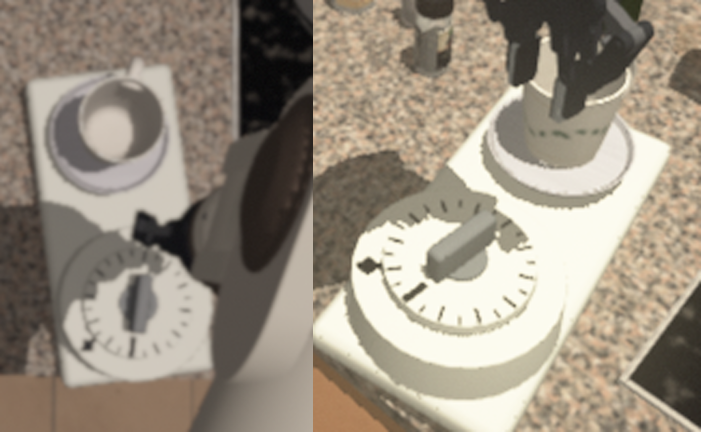

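The left half (top) shows the mug standing centred on the pan with the needle at about (89,344) and the zero mark at (133,346). The right half (scene) shows the needle at (370,266) and the zero mark at (415,291). Now I'll measure both angles numerically.

```bash
cat >> h.py <<'E'
CEN={"top":(.47095,-.13174),"scene":(.46907,-.1330)}
def polar(n,img,z,r0,r1,c=None):
    c=c or CEN[n]; f,cx,cy,T=K(n)
    a=np.radians(np.arange(90,270,.25)); r=np.arange(r0,r1,.0005)
    A,R=np.meshgrid(a,r,indexing="ij")
    W=np.stack([c[0]+R*np.cos(A),c[1]+R*np.sin(A),np.full_like(A,z)],-1)
    C=(W-T[:3,3])@T[:3,:3]
    g=cv2.cvtColor(img,cv2.COLOR_RGB2GRAY).astype(np.float32)
    S=cv2.remap(g,(cx+f*C[...,0]/C[...,2]).astype(np.float32),(cy+f*C[...,1]/C[...,2]).astype(np.float32),cv2.INTER_LINEAR)
    return np.degrees(a),S.mean(1)
def ang(n,img,kind,guess,c=None,w=7):
    a,s=polar(n,img,*((.083,.065,.078) if kind=="needle" else (.093,.038,.0445)),c=c)
    m=np.abs(a-guess)<w*2; i=np.flatnonzero(m)[s[m].argmin()]
    m=np.abs(a-a[i])<w; d=np.clip(np.percentile(s[m],85)-s[m],0,None); d[d<.3*d.max()]=0
    return float((a[m]*d).sum()/d.sum()), float(d.max())
E
python3 - <<'E'
from h import *
for n in("top","scene"):
    for i,(gn,gz) in((0,(188,172)),(6,(133,172))):
        img=cv2.imread(f"pics/{n}{i}.png")[:,:,::-1].copy()
        print(n,i,"needle",np.round(ang(n,img,"needle",gn),2),"zero",np.round(ang(n,img,"zero",gz),2))
E
```

```text
top 0 needle [188.41  99.42] zero [173.39  58.88]
top 6 needle [131.99  99.3 ] zero [173.39  56.7 ]
scene 0 needle [188.54 126.29] zero [172.42 133.81]
scene 6 needle [130.94 121.67] zero [172.46 139.59]
```

```bash
python3 -m jog '[{"rotation":[0,1.4,2],"translation":[-20,8,-10],"grip":50},{"rotation":[0,1.4,4.9],"translation":[-53.5,19.5,-40],"grip":50},{"rotation":[0,1.4,4.9],"translation":[-53.5,19.5,-75],"grip":50},{"rotation":[0,1.4,4.9],"translation":[-53.5,19.5,-100],"grip":50},{"rotation":[0,1.4,4.9],"translation":[-53.5,19.5,-120],"grip":50},{"rotation":[0,1.4,4.9],"translation":[-53.5,19.5,-130],"grip":50},{"rotation":[0,1.4,4.9],"translation":[-53.5,19.5,-133],"grip":50},{"rotation":[0,1.4,4.9],"translation":[-53.5,19.5,-133],"grip":40},{"rotation":[0,1.4,4.9],"translation":[-53.5,19.5,-133],"grip":30},{"rotation":[0,1.4,4.9],"translation":[-53.5,19.5,-133],"grip":24},{"rotation":[0,1.4,4.9],"translation":[-53.5,19.5,-133],"grip":20},{"rotation":[0,1.4,4.9],"translation":[-53.5,19.5,-133],"grip":16},{"rotation":[0,1.4,4.9],"translation":[-53.5,19.5,-133],"grip":12},{"rotation":[0,1.4,4.9],"translation":[-53.5,19.5,-133],"grip":10},{"rotation":[0,1.4,4.9],"translation":[-53.5,19.5,-133],"grip":10},{"rotation":[0,1.4,4.9],"translation":[-53.5,19.5,-133],"grip":10}]' 30
```

```text
time: 13.6
ee_pos: [0.4707, -0.133, 0.1028]
tcp_rot: [-179.9, 0.1, 172.4]
wrist_force: [-0.9, -0.2, 5.9]
opening: 0.0154
grasp_force: 32.1
```

```bash
python3 -m jog '[{"rotation":[0,0,-2],"translation":[0,0,0.5],"grip":10},{"rotation":[0,0,-6],"translation":[0,0,1],"grip":10},{"rotation":[0,0,-10],"translation":[0,0,1],"grip":10},{"rotation":[0,0,-14],"translation":[0,0,1],"grip":10},{"rotation":[0,0,-18],"translation":[0,0,1],"grip":10},{"rotation":[0,0,-22],"translation":[0,0,1],"grip":10},{"rotation":[0,0,-26],"translation":[0,0,1],"grip":10},{"rotation":[0,0,-30],"translation":[0,0,1],"grip":10},{"rotation":[0,0,-34],"translation":[0,0,1],"grip":10},{"rotation":[0,0,-37],"translation":[0,0,1],"grip":10},{"rotation":[0,0,-39],"translation":[0,0,1],"grip":10},{"rotation":[0,0,-40.5],"translation":[0,0,1],"grip":10},{"rotation":[0,0,-41],"translation":[0,0,1],"grip":10},{"rotation":[0,0,-41],"translation":[0,0,1],"grip":10},{"rotation":[0,0,-41],"translation":[0,0,1],"grip":10},{"rotation":[0,0,-41],"translation":[0,0,1],"grip":10}]'
python3 - <<'E'
from h import *
ims={}
for n in("top","scene"):
    img,_=imaging.camera(n); save(n+"7",img); ims[n]=img
    print(n,"needle",np.round(ang(n,img,"needle",131.5),2),"zero",np.round(ang(n,img,"zero",131.5,w=5),2))
cv2.imwrite("pics/both7.png",np.hstack([cv2.resize(a[:,:,::-1],(400,500),interpolation=cv2.INTER_CUBIC) for a in (ims["top"][200:310,345:433],ims["scene"][235:360,290:390])]))
E
```

```text
time: 15.2
ee_pos: [0.4705, -0.1331, 0.1029]
tcp_rot: [-179.8, 0.0, 131.4]
wrist_force: [3.8, -4.2, -6.0]
opening: 0.0153
grasp_force: 30.6
top needle [130.    90.08] zero [132.64  29.27]
scene needle [129.86  65.44] zero [130.17  33.33]
```

View pics/both7.png

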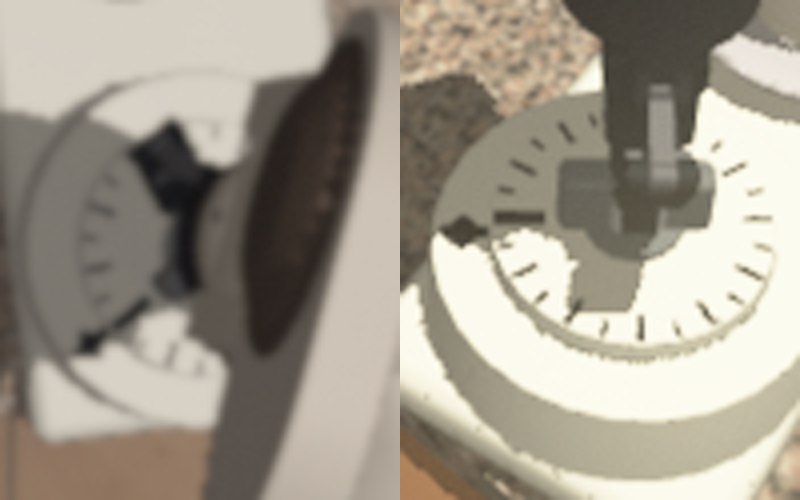

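The top view (left) has the zero mark (125,318) just short of the needle (90,342). The scene view (right) shows the mark at (518,217) next to the needle at (465,232). Shadows bias the reading, so I'll let go, clear the view and measure.

```bash
python3 -m jog '[{"rotation":[0,0,0],"translation":[0,0,0],"grip":18},{"rotation":[0,0,0],"translation":[0,0,0],"grip":24},{"rotation":[0,0,0],"translation":[0,0,0],"grip":40},{"rotation":[0,0,0],"translation":[0,0,0],"grip":50},{"rotation":[0,0,0],"translation":[0,0,10],"grip":50},{"rotation":[0,0,0],"translation":[0,0,30],"grip":50},{"rotation":[0,0,0],"translation":[0,0,60],"grip":50},{"rotation":[0,0,0],"translation":[0,0,100],"grip":50},{"rotation":[0,0,0],"translation":[0,0,140],"grip":50},{"rotation":[0,0,0],"translation":[-20,-40,150],"grip":50},{"rotation":[0,0,0],"translation":[-40,-80,150],"grip":50},{"rotation":[0,0,0],"translation":[-60,-120,150],"grip":50},{"rotation":[0,0,0],"translation":[-80,-160,150],"grip":50},{"rotation":[0,0,0],"translation":[-100,-200,150],"grip":50},{"rotation":[0,0,0],"translation":[-100,-200,150],"grip":50},{"rotation":[0,0,0],"translation":[-100,-200,150],"grip":50}]'
python3 - <<'E'
from h import *
ims={}
for n in("top","scene"):
    for k in range(2):
        img,d=imaging.camera(n); save(n+"8",img); np.save(n+"8",d); ims[n]=img
        print(n,"needle",np.round(ang(n,img,"needle",131.5),2),"zero",np.round(ang(n,img,"zero",131.5,w=5),2))
    p=cloud(n,d).reshape(-1,3); k=p[(np.hypot(p[:,0]-.466,p[:,1]+.132)<.05)&(p[:,2]>.119)&(p[:,2]<.13)][:,:2].astype(np.float32); print(cv2.minAreaRect(k))
cv2.imwrite("pics/both8.png",np.hstack([cv2.resize(a[:,:,::-1],(400,500),interpolation=cv2.INTER_CUBIC) for a in (ims["top"][200:310,345:433],ims["scene"][235:360,290:390])]))
E
```

```text
time: 16.9
ee_pos: [0.3699, -0.3335, 0.2538]
tcp_rot: [-179.9, 0.0, 131.3]
wrist_force: [0.9, 0.4, -0.5]
opening: 0.0498
grasp_force: 0.0
top needle [131.99 101.98] zero [132.74  44.87]
top needle [131.99 103.39] zero [132.74  45.11]
((0.4707964062690735, -0.1317756026983261), (0.015725281089544296, 0.06336264312267303), 41.544593811035156)
scene needle [130.97 119.03] zero [130.03  87.44]
scene needle [130.95 119.32] zero [130.04  87.55]
((0.46909624338150024, -0.13321267068386078), (0.017007771879434586, 0.06363525986671448), 41.33087921142578)
```

View pics/both8.png

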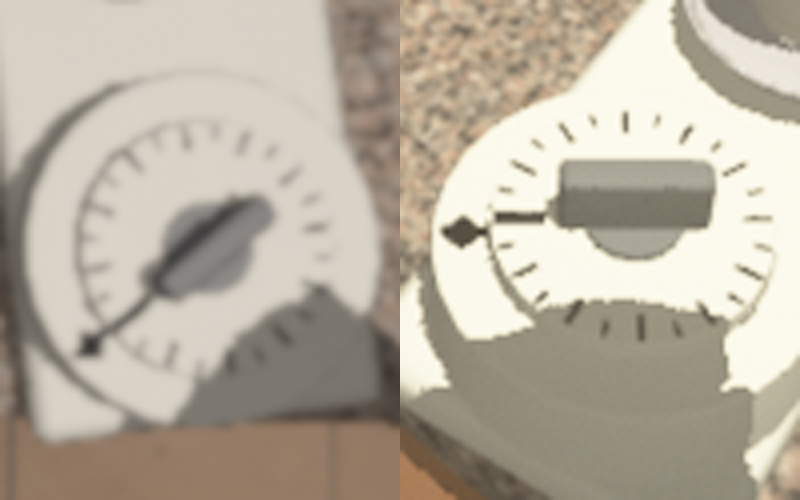

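Both views show the long zero mark in line with the needle: top mark (130,312) to needle (90,345), scene mark (520,217) to needle (465,232). Combining both cameras gives about 131.5° for the needle and 131.4° for the dial. The needle hasn't moved since the mug was set down, so I'm handing in.

```bash
python3 -c "
from workcell import bot; print(bot.job_done())"
```

```text
the job is handed in; nothing more can be done
None
```

The job is handed in: the mug stands upright in the middle of the pan, the zero mark lines up with the needle to within about 0.5° by my measurement, and the arm is clear and touching nothing.

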